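Unlock the drilling jig and hold its spring jaw open

TASK

Get the wooden drilling jig ready for a colleague to drop in a board: lift the steel lock link straight up off its two posts and lay it flat in the shallow steel tray, set down gently rather than dropped. Then pull the jig's spring-loaded jaw open by its upright wooden grip until its pointer stands beside the small steel index block, and finish while still holding it there: do not let go of the grip, and never let the jaw snap shut. Leave everything else where it lies.

Things in the scene. Friction and masses are not known exactly. Their poses are not given: they have to be found in the camera images.
- jig: Drilling jig, fixed to the table. Plywood base 18 mm thick, x -170..125, y -85..85 mm of its frame (origin on the table, z up). Wooden backstop 40 x 120 mm, top 60 mm above the table, at x = 95; the spring jaw's block, same size, at x = 25 when shut; the jaw opens along -x. On each top, at y = 0, stands a steel post, diameter 12, 20 mm high (tops at 80 mm).
- jaw (a joint): Opening of the spring jaw in m: 0 shut, grows as the jaw is pulled along the jig's -x, stop at 0.075. A spring pulls it shut: about 5.5 N at 0, rising 1.1 N per cm (12 N at 0.06). It starts shut. With the lock link on the posts it can open only some 8 mm.
- jaw_handle (a point): Centre of the top of the jaw's upright wooden grip: a bar 18 mm thick along the jig's x, 50 mm wide along y, its top 105 mm above the table, standing on a slide plate whose top is at 33 mm. Moves with the jaw; at joint 0 it is at x = -60, y = 0 mm of the jig. Can be pinched from above, fingers either side of it along the jig's x.
- jaw_pointer (a point): Tip of the jaw's small steel pointer, on the jig's -y side, 37 mm above the table; moves with the jaw. At joint 0 it is at x = -20, y = -64 mm of the jig.
- index: The mark: small fixed steel block with a dark stud on top, 12 mm wide along the slide (x), 14 mm (y), 27 mm high, on the -y edge of the jig's base. Origin mid underside, 18 mm above the table, axes as the jig's. The pointer tip is to stand beside it, within its 12 mm width. Its place along the base varies (30 to 60 mm of jaw opening). It does not block the jaw.
- link: Loose steel lock link, 0.15-0.31 kg: flat oblong ring 110 (x) x 40 (y) x 8 mm, two slots 30 x 20 mm, and on the bridge between them an upright grip tab 26 (x) x 12 (y) mm, top 50 mm above the underside. Origin mid underside, z up. Starts flat over both posts, underside 60 mm above the table, x along the jig's x, about 4 mm play; posts stand 12 mm out of it.
- tray: Shallow open steel tray, fixed: 120 (x) x 150 (y) x 25 mm, walls and floor 4 mm; origin at the middle of its underside on the table, z up. The link goes here, along the tray's y.
- pine_box: Open pine box 120 x 150 x 65 mm, bystander; origin under its centre. Lies at one of the same two places as the tray.
- tape: Roll of grey tape lying flat, diameter 100, 48 mm high, bystander; origin under its centre.
- screwdriver: Red-handled screwdriver lying down, bystander.
- glue: White glue bottle with a red cap, 60 mm across, 170 mm tall, bystander; origin under its centre.
- offcut: Thin pine offcut 160 x 50 x 18 mm lying flat, bystander; origin under its centre.
- drill: Black cordless drill lying on its side, bystander.
Things that resemble listed ones, but are neither listed nor needed, are in the scene too. Of the things shaped like the link, the steel one is meant.

How it is judged:
On the way, in this order (a step that is already met when the one before it is completed fails the run):
1. the lock link is lifted clear above both posts (z of link in the frame of jig above 0.085 m and contact force between the fingers and link above 0.5 N), for 0.1 s.
2. the link lies flat in the tray, released and at rest, with the jaw still shut (x of link in the frame of tray between -0.05 and 0.05 m and y of link in the frame of tray between -0.06 and 0.06 m and z of link in the frame of tray between -0.01 and 0.02 m and angle between link's own z axis and vertical below 0.3 rad and contact force between the fingers and link below 0.2 N and linear speed of link below 0.03 m/s and value of joint jaw below 0.015 m), for 0.2 s.
3. the jaw is pulled out until its pointer stands beside the index block (x of jaw_pointer in the frame of index between -0.006 and 0.006 m), for 0.2 s.
At the end, for the whole second after the job is handed in: Pointer tip within 6 mm (along the slide) of the middle of the index block and still; the fingers bear on the jaw (over 3 N) and hold it against its spring; the lock link lies flat, released, at rest in the tray. The program ends while holding (all of step 3 and velocity of joint jaw between -0.02 and 0.02 m/s and contact force between the fingers and jaw above 3 N and x of link in the frame of tray between -0.05 and 0.05 m and y of link in the frame of tray between -0.06 and 0.06 m and z of link in the frame of tray between -0.01 and 0.02 m and angle between link's own z axis and vertical below 0.3 rad and contact force between the fingers and link below 0.2 N and linear speed of link below 0.03 m/s); the arm keeps its last pose, push and grip.
It fails at once if the jaw snaps shut (closing faster than 0.25 m/s) (velocity of joint jaw below -0.25 m/s).
It fails at once if the link falls freely (dropped from about 4 cm or more) (linear speed of link above 0.9 m/s and contact force between the fingers and link below 0.2 N).
It fails at once if a bystander is moved by more than 3 cm (distance of any of pine_box, tape, screwdriver, glue, offcut, drill from where it was at the start of the episode above 0.03 m).
It also fails if it takes over 53 s, if anything falls off the work surface, if the arm or the gripper's body presses on something with over 40 N, if the wrist force passes 120 N, or if a joint passes its speed limit or range.

ROBOT

A 7-joint arm with a two-finger parallel gripper is mounted at the origin on the work surface. World frame = base frame: x ahead of the robot, y to its left, z up, the work surface at z = 0. Lengths are in m, angles in rad, forces in N, time in s.
With the tool pointing down it reaches from about 0.35 to 0.775 m from the base axis. Payload 3.1 kg.
Tool frame: the origin (TCP) lies midway between the tips of the shut fingers; the grasp point (between the pads) lies 19 mm behind it; z points along the fingers, y is the line along which they close (so a half turn about z gives the same grasp; the last joint's range is limited). The gripper opens to 85 mm and grips with 20 to 120 N. Pads are 22 mm wide; open, the fingers measure 114 mm over their backs; the gripper's body (76 mm by 85 mm) begins 54 mm behind the grasp point. The pads swing forward as they close: fully open they stand 13 mm farther back than shut.
Start: joints at [-1.207, 0.311, 0.014, 1.512, -0.004, 1.319, -0.027], TCP at [0.217, 0.505, 0.231] pointing down, gripper open.
Joint ranges: [-2.7, 2.7], [-0.3, 1.91], [-1.27, 1.3], [0.12, 2.57], [-1.44, 4.58], [0.2, 2.03], [-3.05, 3.05]. Speed limits (rad/s): [2.79, 2.79, 3.14, 3.14, 3.14, 3.14, 3.14].

INTERFACE

Orientations are given as a unit quaternion [w, x, y, z].
In Python, from bench import robot gives the robot as it stands.
- The arm moves only by the tool step_arm, never from a script. Its argument "motion" is a list of rows, each an object of numbers: "x", "y", "z": the shift along the world's x, y, z in mm; "ax", "ay", "az": the turn, a rotation vector about the world's x, y, z in degrees. In form: [{"x": .., "y": .., "z": .., "ax": .., "ay": .., "az": ..}, ...]. A call has exactly 10 rows; each row shifts and turns the commanded pose from where the row before left it; what a row does not reach is not made up. A row lasts 1/10 s, in which the tool goes at most 50 mm and 8.59 degrees, less where a joint would pass 70% of its speed; a pose out of reach is approached as far as the arm can. A call is refused whole if a number of a shift passes 50 or a number of a turn 8.59, either way. A call with a gripper value outside its range is refused whole. "jaw" is the finger opening in mm, from 0 to 85.4, set as the call begins (left out, the last holds). The fingers move at their own pace and stop on an object; "newtons" is the grip in N (left out, the last holds). Time passes only in rows, so rows that do not move let the fingers close, or fill a call up. It gives the time, the measured TCP pose, the force, the opening and the grip force at its end, in the units of the state.
- robot.state(): the state, without advancing time (a new reading comes with each control period).
- robot.capture(name): name is "scene" or "top"; returns (picture, depth): 384x512x3 uint8, blue, green, red; 384x512 float32, m along the optical axis (not along the pixel's ray), 0 where there is no reading.
- robot.camera_model(name): a dict with "fovy" (degrees; the focal length in pixels is half the picture's height over the tangent of half this angle, whatever the lens; pixels are square), "cx", "cy" (the principal point, pixels), "distortion" ([k1, k2, p1, p2, k3] as OpenCV has them; the pictures are not rectified), "R" (3x3) and "t" (3): a world point X has camera coordinates R X + t. Camera axes: x right, y down, z forward; pixel columns grow to the right and rows downward; lengths in m; the calibration is good to about 2 mm. A picture is of the moment at which its call begins. camera_model takes no time and is no camera call.
- robot.sign_off(): hands the job in; it is judged then, once.
The state is a dict: "time": time; "qpos": joint angles; "qd": joint speeds; "tau": joint torques, N m; "tcp_pos": TCP position; "ee_rot": TCP orientation; "wrist_force": force on the tool from outside, world axes, zero at the start; "torque": the same for the moment, N m; "width": finger opening in m; "gripper_force": force on a finger pad.
Only numpy, scipy, OpenCV 4.12 (cv2) and the standard library are available. Lean on these libraries where they do the work, as an engineer would, in place of code of your own. Each camera call takes 0.05 s, during which the arm holds its last target. There are 200 camera calls.

## Working session

There is one attempt and no reset: what is moved stays moved. The work goes in short steps, Python scripts to look and compute and a tool call to move; the robot and the scene stay as the last step left them, time stands still between calls to the robot, and variables do not carry over. Pictures are saved under pics/ and viewed, at most 10 in all, crops included, and the job is handed in when it is done.

Besides the shell and the picture viewer there is one more tool, called as name([rows], argument=value, ...), one row to a line, values as JSON. step_arm: Moves the arm, as the interface text tells. Its arguments: {"type":"object","properties":{"motion":{"type":"array","items":{"type":"object","properties":{"x":{"type":"number"},"y":{"type":"number"},"z":{"type":"number"},"ax":{"type":"number"},"ay":{"type":"number"},"az":{"type":"number"}}}},"jaw":{"type":"number"},"newtons":{"type":"number"}},"required":["motion"]}

```bash
mkdir -p pics
cat > h.py <<'E'
import numpy as np, cv2, pickle
from bench import robot
def snap(tag):
    o={}
    for n in ("scene","top"):
        p,d=robot.capture(n); m=robot.camera_model(n); cv2.imwrite(f"pics/{n}_{tag}.png",p); o[n]=(p,d,m)
    pickle.dump(o,open(f"{tag}.pkl","wb")); return o
def K(m,shape=(384,512)):
    f=shape[0]/2/np.tan(np.radians(m["fovy"])/2); return np.array([[f,0,m["cx"]],[0,f,m["cy"]],[0,0,1]])
def ray(m,uv):
    n=cv2.undistortPoints(np.array(uv,float).reshape(-1,1,2),K(m),np.array(m["distortion"],float)).reshape(-1,2)
    R=np.array(m["R"]);t=np.array(m["t"]); d=np.c_[n,np.ones(len(n))]@R; return -R.T@t,d
def plane(m,uv,z):
    c,d=ray(m,uv); return c+d*((z-c[2])/d[:,2])[:,None]
def deep(m,uv,dep):
    c,d=ray(m,uv); uv=np.array(uv,int).reshape(-1,2); return c+d*dep[uv[:,1],uv[:,0]][:,None]
def proj(m,X):
    return cv2.projectPoints(np.array(X,float).reshape(-1,1,3),cv2.Rodrigues(np.array(m["R"]))[0],np.array(m["t"],float),K(m),np.array(m["distortion"],float))[0].reshape(-1,2)
E
python3 - <<'E'
from h import *
o=snap("a")
for n in o:
    m=o[n][2]; print(n,m["fovy"],m["distortion"],-np.array(m["R"]).T@np.array(m["t"]))
print(robot.state())
E
```

```text
scene 52.770428927673876 [-0.11388055  0.          0.          0.          0.        ] [1.23808616 0.52456706 0.73287476]
top 44.32974939465072 [-0.08627571  0.          0.          0.          0.        ] [0.37917239 0.08569674 1.62739516]
{'time': 0.1, 'qpos': array([-1.20668198,  0.31167645,  0.0139626 ,  1.51285919, -0.00438576,
        1.31923882, -0.02720943]), 'qd': array([-0.00014302, -0.00164415,  0.00074496, -0.0043052 , -0.00057516,
       -0.00061853,  0.00171781]), 'tau': array([ 9.31046634e-04, -3.80858624e+01,  1.46810738e-01, -2.31242019e+01,
        1.22765327e-02,  8.13481514e-03, -1.54061485e-05]), 'tcp_pos': array([0.21684216, 0.50474163, 0.23032793]), 'ee_rot': array([-1.70111887e-04,  2.01468742e-01,  9.79494354e-01, -1.06210550e-03]), 'wrist_force': array([ 0.42556239, -0.46313178,  0.46430994]), 'torque': array([-0.00550733, -0.00379116,  0.02579196]), 'gripper_force': 0.0, 'width': 0.08542346316181196}
```

View pics/top_a.png

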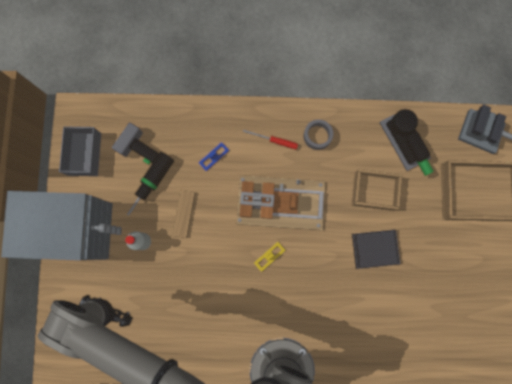

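View pics/scene_a.png

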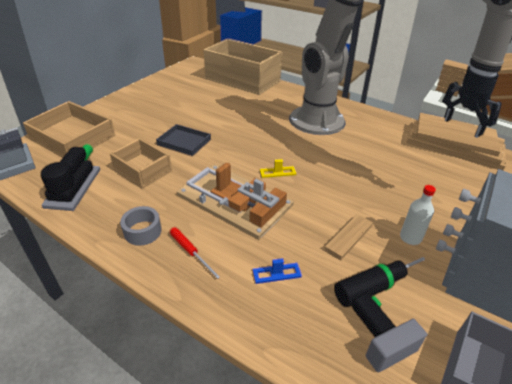

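Top view: the steel link sits on the jig at about (258,200). The grip is near (288,202) and the index near (300,182). The dark shallow tray is at (376,249) and the pine box at (379,190). The things shaped like the link are the one on the jig (258,200, grey), blue (214,157) and yellow (270,257). Grey on the posts fits the steel one. I'll confirm it in an enlarged crop.

Run:
```python
from h import *
o=pickle.load(open("a.pkl","rb"))
a=cv2.resize(o["top"][0][170:240,225:335],None,fx=7,fy=7,interpolation=cv2.INTER_CUBIC)[:, :770]
b=cv2.resize(o["scene"][0][155:240,175:300],None,fx=6,fy=6,interpolation=cv2.INTER_CUBIC)
cv2.imwrite("pics/ca.png",a);cv2.imwrite("pics/cb.png",b)
p,d,m=o["top"]
for n,uv in dict(jigc=(281,205),link=(270,200),tab=(257,200),grip=(288,203),tray=(376,249),box=(379,190),bin=(80,150)).items(): print(n,deep(m,[uv],d).round(3))
```

```text
jigc [[0.551 0.017 0.036]]
link [[0.564 0.055 0.058]]
tab [[0.56  0.098 0.082]]
grip [[ 0.558 -0.007  0.038]]
tray [[ 0.411 -0.314  0.006]]
box [[ 0.616 -0.326  0.007]]
bin [[0.731 0.735 0.007]]
```

View pics/ca.png

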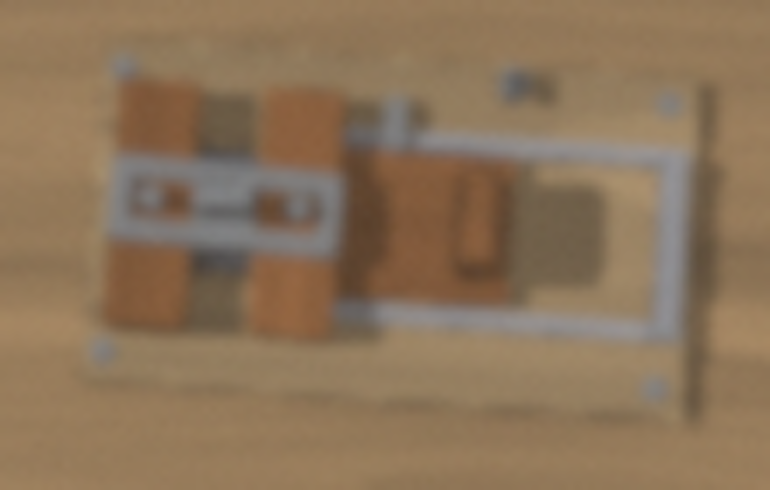

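View pics/cb.png

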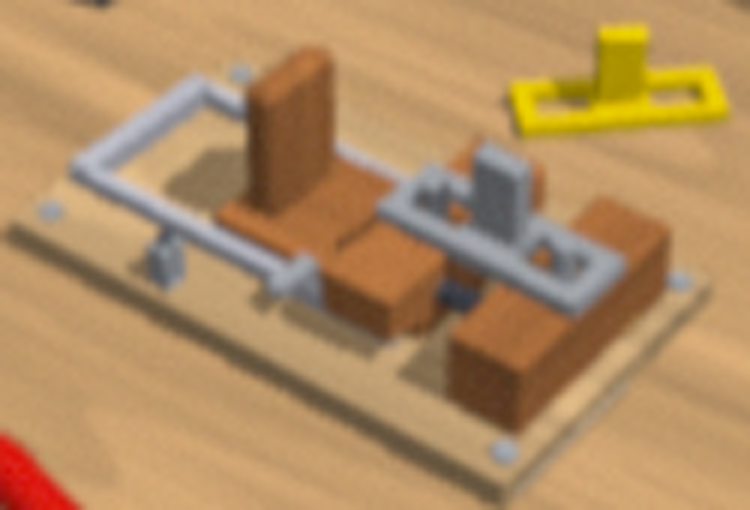

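The crops show the grey steel link with its tab, seated over both posts (top crop centre (228,205)). The yellow and blue links lie loose on the table. The index is at top crop (515,85) and the pointer at (398,110).

Run:
```python
from h import *
o=pickle.load(open("a.pkl","rb")); p,d,m=o["top"]; ps,ds,ms=o["scene"]
T=lambda l:(np.array(l,float)+.5)/7-.5+[225,170]
S=lambda l:(np.array(l,float)+.5)/6-.5+[175,155]
def frame(P,name):
    # P order: (+x,-y),(-x,-y),(-x,+y),(+x,+y)
    c=P.mean(0); ex=(P[0]+P[3]-P[1]-P[2])[:2]; print(name,"c",(c*1e3).round(1),"yaw",np.degrees(np.arctan2(ex[1],ex[0])).round(1),"size",np.linalg.norm(P[0]-P[1]).round(4),np.linalg.norm(P[1]-P[2]).round(4)); return c,ex/np.linalg.norm(ex)
c,ex=frame(plane(m,T([(123,66),(670,103),(655,388),(103,352)]),.018),"screws top")
frame(plane(ms,S([(503,450),(50,211),(240,73),(680,282)]),.018),"screws scene")
frame(plane(m,T([(118,156),(348,172),(340,258),(108,240)]),.068),"link top")
ey=np.array([-ex[1],ex[0]]); o0=c[:2]+.0225*ex; print("jig origin",o0)
def inj(P): P=P.reshape(-1,3); return np.c_[(P[:,:2]-o0)@ex,(P[:,:2]-o0)@ey,P[:,2]].round(4)
print("tab scene top corners",inj(plane(ms,S([(474,150),(487,140),(530,155),(520,167)]),.110)))
print("grip scene corners",inj(plane(ms,S([(250,90),(318,48),(333,58),(272,100)]),.105)))
print("index stud top/scene",inj(plane(m,T([(513,85)]),.047)),inj(plane(ms,S([(170,228)]),.045)))
print("pointer top/scene",inj(plane(m,T([(398,100)]),.037)),inj(plane(ms,S([(275,285)]),.037)))
J=lambda x,y:list(o0+ex*x+ey*y)
for n,X in dict(tab=J(.06,0)+[.11],grip=J(-.06,0)+[.105],pt=J(-.02,-.064)+[.037]).items(): print(n,np.round(X,4),"topcrop",((proj(m,X)-[225,170]+.5)*7).round(),"scenecrop",((proj(ms,X)-[175,155]+.5)*6).round())
g=cv2.cvtColor(p,cv2.COLOR_BGR2HSV); k=np.zeros(p.shape[:2],np.uint8); k[222:277,345:410]=(g[222:277,345:410,2]<75)*255
cs=max(cv2.findContours(k,0,2)[0],key=cv2.contourArea); r=cv2.minAreaRect(cs); b=cv2.boxPoints(r); print(r)
W=plane(m,b,.025); print("tray",W.mean(0).round(4),W.round(3).tolist(),np.linalg.norm(W[0]-W[1]),np.linalg.norm(W[1]-W[2]))
```

```text
screws top c [563.4  19.5  18. ] yaw 87.7 size 0.2709 0.141
screws scene c [562.1  17.4  18. ] yaw 87.6 size 0.2699 0.1421
link top c [565.2  97.6  68. ] yaw 87.3 size 0.1099 0.0414
jig origin [0.56427194 0.04201285]
tab scene top corners [[ 0.0442 -0.0026  0.11  ]
 [ 0.0445  0.0066  0.11  ]
 [ 0.0657  0.0093  0.11  ]
 [ 0.0671 -0.0003  0.11  ]]
grip scene corners [[-0.0668 -0.0231  0.105 ]
 [-0.0629  0.0211  0.105 ]
 [-0.0524  0.0191  0.105 ]
 [-0.0539 -0.0229  0.105 ]]
index stud top/scene [[-0.0779 -0.0696  0.047 ]] [[-0.0817 -0.0669  0.045 ]]
pointer top/scene [[-0.023  -0.0601  0.037 ]] [[-0.0235 -0.0615  0.037 ]]
tab [0.5666 0.102  0.11  ] topcrop [[219. 193.]] scenecrop [[507. 161.]]
grip [ 0.5619 -0.0179  0.105 ] topcrop [[477. 211.]] scenecrop [[294.  72.]]
pt [0.6274 0.0195 0.037 ] topcrop [[393.  92.]] scenecrop [[278. 291.]]
((375.6584167480469, 248.5841522216797), (32.93572998046875, 42.9856071472168), 84.2894058227539)
tray [ 0.4122 -0.3088  0.025 ] [[0.458, -0.23, 0.025], [0.476, -0.377, 0.025], [0.366, -0.387, 0.025], [0.348, -0.241, 0.025]] 0.14832428324009553 0.11124444295244675
```

Jig origin is (0.563, 0.041) with yaw 87.6°, and sizes check out (screws square, link 110x41, tray 148x111 inner rim). The tab is at about (0.5645, 0.098), the tray centre at (0.412, -0.309) with its y axis at about 97°. The opening needed is about 56 mm.

step_arm([
  {"x": 30,"y": -35,"az": -6.9},
  {"x": 30,"y": -35,"az": -6.9},
  {"x": 30,"y": -35,"az": -6.9},
  {"x": 30,"y": -35,"az": -6.9},
  {"x": 30,"y": -35,"az": -6.9},
  {"x": 30,"y": -35,"az": -6.9},
  {"x": 30,"y": -35,"az": -6.9},
  {"x": 30,"y": -35,"az": -6.9},
  {"x": 30,"y": -35,"az": -6.9},
  {"x": 30,"y": -35,"az": -6.9},
], jaw=50, newtons=40)

```text
invalid input
```

step_arm([
  {"x": 30,"y": -35,"z": 0,"ax": 0,"ay": 0,"az": -6.9},
  {"x": 30,"y": -35,"z": 0,"ax": 0,"ay": 0,"az": -6.9},
  {"x": 30,"y": -35,"z": 0,"ax": 0,"ay": 0,"az": -6.9},
  {"x": 30,"y": -35,"z": 0,"ax": 0,"ay": 0,"az": -6.9},
  {"x": 30,"y": -35,"z": 0,"ax": 0,"ay": 0,"az": -6.9},
  {"x": 30,"y": -35,"z": 0,"ax": 0,"ay": 0,"az": -6.9},
  {"x": 30,"y": -35,"z": 0,"ax": 0,"ay": 0,"az": -6.9},
  {"x": 30,"y": -35,"z": 0,"ax": 0,"ay": 0,"az": -6.9},
  {"x": 30,"y": -35,"z": 0,"ax": 0,"ay": 0,"az": -6.9},
  {"x": 30,"y": -35,"z": 0,"ax": 0,"ay": 0,"az": -6.9},
], jaw=50, newtons=40)

```text
time: 1.1
tcp_pos: [0.5177, 0.1539, 0.231]
ee_rot: [-0.0, 0.722, 0.691, -0.0]
wrist_force: [0.1, 0.9, 0.1]
width: 0.0502
gripper_force: 0.0
```

step_arm([
  {"x": 9.4,"y": -11.2,"z": -10,"ax": 0,"ay": 0,"az": 0},
  {"x": 9.4,"y": -11.2,"z": -10,"ax": 0,"ay": 0,"az": 0},
  {"x": 9.4,"y": -11.2,"z": -10,"ax": 0,"ay": 0,"az": 0},
  {"x": 9.4,"y": -11.2,"z": -10,"ax": 0,"ay": 0,"az": 0},
  {"x": 9.4,"y": -11.2,"z": -20,"ax": 0,"ay": 0,"az": 0},
  {"x": 0,"y": 0,"z": -25,"ax": 0,"ay": 0,"az": 0},
  {"x": 0,"y": 0,"z": -25,"ax": 0,"ay": 0,"az": 0},
  {"x": 0,"y": 0,"z": -20,"ax": 0,"ay": 0,"az": 0},
  {"x": 0,"y": 0,"z": -15,"ax": 0,"ay": 0,"az": 0},
  {"x": 0,"y": 0,"z": -5,"ax": 0,"ay": 0,"az": 0},
])

```text
time: 2.1
tcp_pos: [0.5621, 0.0993, 0.0788]
ee_rot: [-0.001, 0.721, 0.693, -0.002]
wrist_force: [-0.9, 0.4, -1.2]
width: 0.0499
gripper_force: 0.0
```

step_arm([
  {"x": 0,"y": 0,"z": 0,"ax": 0,"ay": 0,"az": 0},
  {"x": 0,"y": 0,"z": 0,"ax": 0,"ay": 0,"az": 0},
  {"x": 0,"y": 0,"z": 0,"ax": 0,"ay": 0,"az": 0},
  {"x": 0,"y": 0,"z": 0,"ax": 0,"ay": 0,"az": 0},
  {"x": 0,"y": 0,"z": 0,"ax": 0,"ay": 0,"az": 0},
  {"x": 0,"y": 0,"z": 0,"ax": 0,"ay": 0,"az": 0},
  {"x": 0,"y": 0,"z": 0,"ax": 0,"ay": 0,"az": 0},
  {"x": 0,"y": 0,"z": 0,"ax": 0,"ay": 0,"az": 0},
  {"x": 0,"y": 0,"z": 0,"ax": 0,"ay": 0,"az": 0},
  {"x": 0,"y": 0,"z": 0,"ax": 0,"ay": 0,"az": 0},
], jaw=0)

```text
time: 3.1
tcp_pos: [0.5655, 0.0995, 0.0825]
ee_rot: [0.001, 0.721, 0.693, 0.001]
wrist_force: [2.5, 0.5, 6.1]
width: 0.0109
gripper_force: 44.4
```

Width reads 11 mm with a 44 N grip, so the tab is held. Lifting straight up.

step_arm([
  {"x": 0,"y": 0,"z": 3,"ax": 0,"ay": 0,"az": 0},
  {"x": 0,"y": 0,"z": 5,"ax": 0,"ay": 0,"az": 0},
  {"x": 0,"y": 0,"z": 7,"ax": 0,"ay": 0,"az": 0},
  {"x": 0,"y": 0,"z": 10,"ax": 0,"ay": 0,"az": 0},
  {"x": 0,"y": 0,"z": 12,"ax": 0,"ay": 0,"az": 0},
  {"x": 0,"y": 0,"z": 15,"ax": 0,"ay": 0,"az": 0},
  {"x": 0,"y": 0,"z": 15,"ax": 0,"ay": 0,"az": 0},
  {"x": 0,"y": 0,"z": 15,"ax": 0,"ay": 0,"az": 0},
  {"x": 0,"y": 0,"z": 10,"ax": 0,"ay": 0,"az": 0},
  {"x": 0,"y": 0,"z": 3,"ax": 0,"ay": 0,"az": 0},
], newtons=50)

```text
time: 4.1
tcp_pos: [0.5643, 0.0995, 0.1781]
ee_rot: [0.0, 0.721, 0.693, 0.001]
wrist_force: [-0.9, 0.3, -1.7]
width: 0.0112
gripper_force: 49.5
```

step_arm([
  {"x": -8,"y": -20,"z": 0,"ax": 0,"ay": 0,"az": 1},
  {"x": -15,"y": -40,"z": 0,"ax": 0,"ay": 0,"az": 1},
  {"x": -15,"y": -40,"z": 0,"ax": 0,"ay": 0,"az": 1},
  {"x": -15,"y": -40,"z": 0,"ax": 0,"ay": 0,"az": 1},
  {"x": -15,"y": -40,"z": 0,"ax": 0,"ay": 0,"az": 1},
  {"x": -15,"y": -40,"z": 0,"ax": 0,"ay": 0,"az": 1},
  {"x": -15,"y": -40,"z": 0,"ax": 0,"ay": 0,"az": 1},
  {"x": -15,"y": -40,"z": 0,"ax": 0,"ay": 0,"az": 1},
  {"x": -15,"y": -40,"z": 0,"ax": 0,"ay": 0,"az": 1},
  {"x": -10,"y": -30,"z": 0,"ax": 0,"ay": 0,"az": 0.5},
])

```text
time: 5.1
tcp_pos: [0.4235, -0.2732, 0.1762]
ee_rot: [-0.001, 0.662, 0.75, -0.001]
wrist_force: [-0.2, -0.3, -2.6]
width: 0.0113
gripper_force: 49.4
```

step_arm([
  {"x": -7,"y": -20,"z": 0,"ax": 0,"ay": 0,"az": 0},
  {"x": -7,"y": -18,"z": -5,"ax": 0,"ay": 0,"az": 0},
  {"x": 0,"y": 0,"z": -15,"ax": 0,"ay": 0,"az": 0},
  {"x": 0,"y": 0,"z": -15,"ax": 0,"ay": 0,"az": 0},
  {"x": 0,"y": 0,"z": -15,"ax": 0,"ay": 0,"az": 0},
  {"x": 0,"y": 0,"z": -15,"ax": 0,"ay": 0,"az": 0},
  {"x": 0,"y": 0,"z": -15,"ax": 0,"ay": 0,"az": 0},
  {"x": 0,"y": 0,"z": -15,"ax": 0,"ay": 0,"az": 0},
  {"x": 0,"y": 0,"z": -10,"ax": 0,"ay": 0,"az": 0},
  {"x": 0,"y": 0,"z": -5,"ax": 0,"ay": 0,"az": 0},
])

```text
time: 6.1
tcp_pos: [0.4112, -0.3078, 0.0651]
ee_rot: [-0.001, 0.661, 0.75, -0.0]
wrist_force: [-0.5, 0.3, -3.1]
width: 0.0114
gripper_force: 49.4
```

step_arm([
  {"x": 0,"y": 0,"z": -6,"ax": 0,"ay": 0,"az": 0},
  {"x": 0,"y": 0,"z": -6,"ax": 0,"ay": 0,"az": 0},
  {"x": 0,"y": 0,"z": -6,"ax": 0,"ay": 0,"az": 0},
  {"x": 0,"y": 0,"z": -5,"ax": 0,"ay": 0,"az": 0},
  {"x": 0,"y": 0,"z": -4,"ax": 0,"ay": 0,"az": 0},
  {"x": 0,"y": 0,"z": -3,"ax": 0,"ay": 0,"az": 0},
  {"x": 0,"y": 0,"z": -2,"ax": 0,"ay": 0,"az": 0},
  {"x": 0,"y": 0,"z": -2,"ax": 0,"ay": 0,"az": 0},
  {"x": 0,"y": 0,"z": -2,"ax": 0,"ay": 0,"az": 0},
  {"x": 0,"y": 0,"z": 0,"ax": 0,"ay": 0,"az": 0},
])

```text
time: 7.1
tcp_pos: [0.412, -0.3085, 0.0301]
ee_rot: [-0.0, 0.661, 0.75, -0.0]
wrist_force: [-0.1, 0.6, -3.3]
width: 0.0113
gripper_force: 49.4
```

Still about 3–4 mm above the floor. Lowering until it touches.

step_arm([
  {"x": 0,"y": 0,"z": -1,"ax": 0,"ay": 0,"az": 0},
  {"x": 0,"y": 0,"z": -1,"ax": 0,"ay": 0,"az": 0},
  {"x": 0,"y": 0,"z": -1,"ax": 0,"ay": 0,"az": 0},
  {"x": 0,"y": 0,"z": -1,"ax": 0,"ay": 0,"az": 0},
  {"x": 0,"y": 0,"z": 0,"ax": 0,"ay": 0,"az": 0},
  {"x": 0,"y": 0,"z": 0,"ax": 0,"ay": 0,"az": 0},
  {"x": 0,"y": 0,"z": 0,"ax": 0,"ay": 0,"az": 0},
  {"x": 0,"y": 0,"z": 0,"ax": 0,"ay": 0,"az": 0},
  {"x": 0,"y": 0,"z": 0,"ax": 0,"ay": 0,"az": 0},
  {"x": 0,"y": 0,"z": 0,"ax": 0,"ay": 0,"az": 0},
])

```text
time: 8.1
tcp_pos: [0.4122, -0.3086, 0.0265]
ee_rot: [0.0, 0.661, 0.75, 0.0]
wrist_force: [-0.9, 2.2, 1.9]
width: 0.0117
gripper_force: 50.1
```

Touching: the z force went from -3.3 to +1.9 N. Releasing and rising.

step_arm([
  {"x": 0,"y": 0,"z": 0,"ax": 0,"ay": 0,"az": 0},
  {"x": 0,"y": 0,"z": 0,"ax": 0,"ay": 0,"az": 0},
  {"x": 0,"y": 0,"z": 0,"ax": 0,"ay": 0,"az": 0},
  {"x": 0,"y": 0,"z": 0,"ax": 0,"ay": 0,"az": 0},
  {"x": 0,"y": 0,"z": 0,"ax": 0,"ay": 0,"az": 0},
  {"x": 0,"y": 0,"z": 0,"ax": 0,"ay": 0,"az": 0},
  {"x": 0,"y": 0,"z": 0,"ax": 0,"ay": 0,"az": 0},
  {"x": 0,"y": 0,"z": 0,"ax": 0,"ay": 0,"az": 0},
  {"x": 0,"y": 0,"z": 0,"ax": 0,"ay": 0,"az": 0},
  {"x": 0,"y": 0,"z": 0,"ax": 0,"ay": 0,"az": 0},
], jaw=45)

```text
time: 9.1
tcp_pos: [0.4121, -0.3087, 0.0263]
ee_rot: [0.0, 0.661, 0.75, 0.0]
wrist_force: [-0.4, 1.0, 0.1]
width: 0.045
gripper_force: 0.0
```

step_arm([
  {"x": 0,"y": 0,"z": 5,"ax": 0,"ay": 0,"az": 0},
  {"x": 0,"y": 0,"z": 10,"ax": 0,"ay": 0,"az": 0},
  {"x": 0,"y": 0,"z": 20,"ax": 0,"ay": 0,"az": 0},
  {"x": 0,"y": 0,"z": 20,"ax": 0,"ay": 0,"az": 0},
  {"x": 0,"y": 0,"z": 20,"ax": 0,"ay": 0,"az": 0},
  {"x": 0,"y": 0,"z": 20,"ax": 0,"ay": 0,"az": 0},
  {"x": 0,"y": 0,"z": 20,"ax": 0,"ay": 0,"az": 0},
  {"x": 0,"y": 0,"z": 20,"ax": 0,"ay": 0,"az": 0},
  {"x": 0,"y": 0,"z": 10,"ax": 0,"ay": 0,"az": 0},
  {"x": 0,"y": 0,"z": 0,"ax": 0,"ay": 0,"az": 0},
])

```text
time: 10.1
tcp_pos: [0.413, -0.3096, 0.1732]
ee_rot: [0.002, 0.661, 0.75, 0.0]
wrist_force: [0.2, 0.3, 0.5]
width: 0.045
gripper_force: 0.0
```

Run:
```python
from h import *
o=snap("b")
i=np.vstack([cv2.resize(o["top"][0][165:285,230:420],(760,290)),cv2.resize(o["scene"][0][90:240,100:300],(400,300)).copy() if 0 else cv2.copyMakeBorder(cv2.resize(o["scene"][0][100:240,100:300],(430,300)),0,0,0,330,0)])
cv2.imwrite("pics/b.png",i)
```

```text
(no output)
```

View pics/b.png

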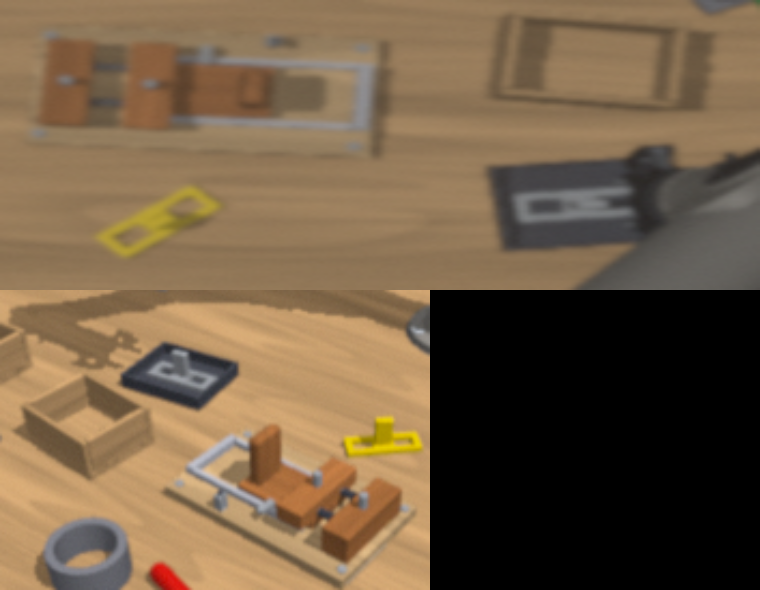

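The link lies flat in the tray (scene crop (185,370), top crop (575,205)), and the jaw is still shut with its grip at top crop (255,88). Next I go to the grip at (0.561, -0.0185) and turn +80.4°.

step_arm([
  {"x": 14.8,"y": 29,"z": 0,"ax": 0,"ay": 0,"az": 8.04},
  {"x": 14.8,"y": 29,"z": 0,"ax": 0,"ay": 0,"az": 8.04},
  {"x": 14.8,"y": 29,"z": 0,"ax": 0,"ay": 0,"az": 8.04},
  {"x": 14.8,"y": 29,"z": 0,"ax": 0,"ay": 0,"az": 8.04},
  {"x": 14.8,"y": 29,"z": 0,"ax": 0,"ay": 0,"az": 8.04},
  {"x": 14.8,"y": 29,"z": 0,"ax": 0,"ay": 0,"az": 8.04},
  {"x": 14.8,"y": 29,"z": 0,"ax": 0,"ay": 0,"az": 8.04},
  {"x": 14.8,"y": 29,"z": 0,"ax": 0,"ay": 0,"az": 8.04},
  {"x": 14.8,"y": 29,"z": 0,"ax": 0,"ay": 0,"az": 8.04},
  {"x": 14.8,"y": 29,"z": 0,"ax": 0,"ay": 0,"az": 8.04},
], jaw=55)

```text
time: 11.2
tcp_pos: [0.5595, -0.0174, 0.1696]
ee_rot: [-0.002, 0.018, 1.0, -0.0]
wrist_force: [0.7, -0.4, -0.4]
width: 0.055
gripper_force: 0.0
```

step_arm([
  {"x": 0,"y": 0,"z": 0,"ax": 0,"ay": 0,"az": 0},
  {"x": 0,"y": 0,"z": 0,"ax": 0,"ay": 0,"az": 0},
  {"x": 0,"y": 0,"z": 0,"ax": 0,"ay": 0,"az": 0},
  {"x": 0,"y": 0,"z": 0,"ax": 0,"ay": 0,"az": 0},
  {"x": 0,"y": 0,"z": -5,"ax": 0,"ay": 0,"az": 0},
  {"x": 0,"y": 0,"z": -10,"ax": 0,"ay": 0,"az": 0},
  {"x": 0,"y": 0,"z": -10,"ax": 0,"ay": 0,"az": 0},
  {"x": 0,"y": 0,"z": -10,"ax": 0,"ay": 0,"az": 0},
  {"x": 0,"y": 0,"z": -5,"ax": 0,"ay": 0,"az": 0},
  {"x": 0,"y": 0,"z": 0,"ax": 0,"ay": 0,"az": 0},
])

```text
time: 12.2
tcp_pos: [0.5591, -0.0186, 0.1299]
ee_rot: [-0.001, 0.02, 1.0, -0.0]
wrist_force: [-0.1, 0.6, 0.1]
width: 0.0546
gripper_force: 0.0
```

step_arm([
  {"x": 1,"y": 0,"z": -5,"ax": 0,"ay": 0,"az": 0},
  {"x": 1,"y": 0,"z": -8,"ax": 0,"ay": 0,"az": 0},
  {"x": 0,"y": 0,"z": -8,"ax": 0,"ay": 0,"az": 0},
  {"x": 0,"y": 0,"z": -8,"ax": 0,"ay": 0,"az": 0},
  {"x": 0,"y": 0,"z": -8,"ax": 0,"ay": 0,"az": 0},
  {"x": 0,"y": 0,"z": -8,"ax": 0,"ay": 0,"az": 0},
  {"x": 0,"y": 0,"z": -8,"ax": 0,"ay": 0,"az": 0},
  {"x": 0,"y": 0,"z": -8,"ax": 0,"ay": 0,"az": 0},
  {"x": 0,"y": 0,"z": -4,"ax": 0,"ay": 0,"az": 0},
  {"x": 0,"y": 0,"z": 0,"ax": 0,"ay": 0,"az": 0},
])

```text
time: 13.2
tcp_pos: [0.5615, -0.0186, 0.0655]
ee_rot: [-0.001, 0.02, 1.0, -0.0]
wrist_force: [0.8, -0.2, -0.5]
width: 0.0551
gripper_force: 0.0
```

step_arm([
  {"x": 0,"y": 0,"z": 0,"ax": 0,"ay": 0,"az": 0},
  {"x": 0,"y": 0,"z": 0,"ax": 0,"ay": 0,"az": 0},
  {"x": 0,"y": 0,"z": 0,"ax": 0,"ay": 0,"az": 0},
  {"x": 0,"y": 0,"z": 0,"ax": 0,"ay": 0,"az": 0},
  {"x": 0,"y": 0,"z": 0,"ax": 0,"ay": 0,"az": 0},
  {"x": 0,"y": 0,"z": 0,"ax": 0,"ay": 0,"az": 0},
  {"x": 0,"y": 0,"z": 0,"ax": 0,"ay": 0,"az": 0},
  {"x": 0,"y": 0,"z": 0,"ax": 0,"ay": 0,"az": 0},
  {"x": 0,"y": 0,"z": 0,"ax": 0,"ay": 0,"az": 0},
  {"x": 0,"y": 0,"z": 0,"ax": 0,"ay": 0,"az": 0},
], jaw=0, newtons=80)

```text
time: 14.2
tcp_pos: [0.5624, -0.0203, 0.067]
ee_rot: [0.001, 0.021, 1.0, -0.001]
wrist_force: [-1.7, -6.2, 5.9]
width: 0.0172
gripper_force: 79.3
```

Grip is held (width 17 mm, 79 N). Pulling along the jig's -x, about 52 mm first, then measure.

step_arm([
  {"x": 0,"y": -2,"z": 0,"ax": 0,"ay": 0,"az": 0},
  {"x": -0.2,"y": -4,"z": 0,"ax": 0,"ay": 0,"az": 0},
  {"x": -0.2,"y": -6,"z": 0,"ax": 0,"ay": 0,"az": 0},
  {"x": -0.3,"y": -7,"z": 0,"ax": 0,"ay": 0,"az": 0},
  {"x": -0.3,"y": -7,"z": 0,"ax": 0,"ay": 0,"az": 0},
  {"x": -0.3,"y": -7,"z": 0,"ax": 0,"ay": 0,"az": 0},
  {"x": -0.3,"y": -7,"z": 0,"ax": 0,"ay": 0,"az": 0},
  {"x": -0.3,"y": -6,"z": 0,"ax": 0,"ay": 0,"az": 0},
  {"x": -0.2,"y": -4,"z": 0,"ax": 0,"ay": 0,"az": 0},
  {"x": 0,"y": -2,"z": 0,"ax": 0,"ay": 0,"az": 0},
])

```text
time: 15.2
tcp_pos: [0.5607, -0.0621, 0.067]
ee_rot: [0.0, 0.018, 1.0, 0.005]
wrist_force: [-2.3, 12.0, 7.9]
width: 0.0168
gripper_force: 79.8
```

step_arm([
  {"x": 0,"y": 0,"z": 0,"ax": 0,"ay": 0,"az": 0},
  {"x": 0,"y": 0,"z": 0,"ax": 0,"ay": 0,"az": 0},
  {"x": 0,"y": 0,"z": 0,"ax": 0,"ay": 0,"az": 0},
  {"x": 0,"y": 0,"z": 0,"ax": 0,"ay": 0,"az": 0},
  {"x": 0,"y": 0,"z": 0,"ax": 0,"ay": 0,"az": 0},
  {"x": 0,"y": 0,"z": 0,"ax": 0,"ay": 0,"az": 0},
  {"x": 0,"y": 0,"z": 0,"ax": 0,"ay": 0,"az": 0},
  {"x": 0,"y": 0,"z": 0,"ax": 0,"ay": 0,"az": 0},
  {"x": 0,"y": 0,"z": 0,"ax": 0,"ay": 0,"az": 0},
  {"x": 0,"y": 0,"z": 0,"ax": 0,"ay": 0,"az": 0},
])

```text
time: 16.2
tcp_pos: [0.5607, -0.0623, 0.067]
ee_rot: [0.0, 0.018, 1.0, 0.005]
wrist_force: [-2.3, 8.9, 7.9]
width: 0.017
gripper_force: 79.9
```

Run:
```python
from h import *
o=snap("c")
a=cv2.resize(o["top"][0][175:205,255:335],None,fx=9,fy=9,interpolation=cv2.INTER_CUBIC)
b=cv2.resize(o["scene"][0][170:210,175:255],None,fx=8,fy=8,interpolation=cv2.INTER_CUBIC)
b=cv2.copyMakeBorder(b,0,0,0,a.shape[1]-b.shape[1],0)
cv2.imwrite("pics/c.png",np.vstack([a,b])); print(robot.state()["tcp_pos"],robot.state()["wrist_force"])
```

```text
[ 0.56071694 -0.06227137  0.06704204] [-3.27472409 10.45649883  8.35770385]
```

View pics/c.png

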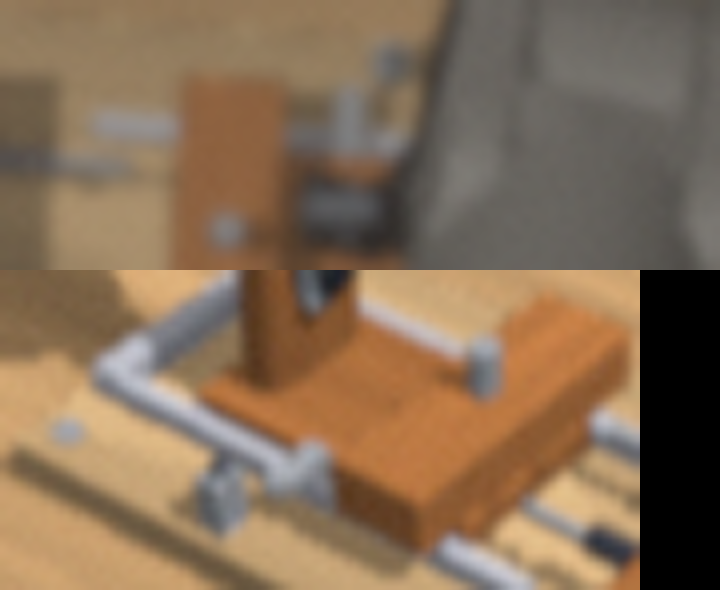

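The pointer has come near the index but not reached it. In the top part, pointer tip (350,90) and index (390,62); in the scene part, pointer tip (278,485) and index (222,480).

Run:
```python
from h import *
o=pickle.load(open("c.pkl","rb")); m=o["top"][2]; ms=o["scene"][2]
T=lambda l:(np.array(l,float)+.5)/9-.5+[255,175]
S=lambda l:(np.array(l,float)-[0,270]+.5)/8-.5+[175,170]
ex=np.array([np.cos(np.radians(87.65)),np.sin(np.radians(87.65))]);ey=np.array([-ex[1],ex[0]]);o0=np.array([.5635,.041])
f=lambda P:(np.c_[(P[:,:2]-o0)@ex,(P[:,:2]-o0)@ey]*1e3).round(1)
print("top: tip,index stud",f(plane(m,T([(349,88)]),.037)),f(plane(m,T([(391,60)]),.047)))
print("scene tip,index body mid,stud", f(plane(ms,S([(276,485)]),.037)),f(plane(ms,S([(222,503)]),.034)),f(plane(ms,S([(222,478)]),.045)),f(plane(ms,S([(226,462)]),.049)))
```

```text
top: tip,index stud [[-62.5 -62. ]] [[-77.1 -72.1]]
scene tip,index body mid,stud [[-62.7 -63.1]] [[-73.7 -79.1]] [[-73.3 -78.3]] [[-74.5 -74.5]]
```

About 13–14 mm remain. The pull lags the command by roughly 15%, so I command 15.

step_arm([
  {"x": 0,"y": -1,"z": 0,"ax": 0,"ay": 0,"az": 0},
  {"x": -0.1,"y": -2,"z": 0,"ax": 0,"ay": 0,"az": 0},
  {"x": -0.1,"y": -2,"z": 0,"ax": 0,"ay": 0,"az": 0},
  {"x": -0.1,"y": -3,"z": 0,"ax": 0,"ay": 0,"az": 0},
  {"x": -0.1,"y": -3,"z": 0,"ax": 0,"ay": 0,"az": 0},
  {"x": -0.1,"y": -2,"z": 0,"ax": 0,"ay": 0,"az": 0},
  {"x": -0.1,"y": -1,"z": 0,"ax": 0,"ay": 0,"az": 0},
  {"x": 0,"y": -1,"z": 0,"ax": 0,"ay": 0,"az": 0},
  {"x": 0,"y": 0,"z": 0,"ax": 0,"ay": 0,"az": 0},
  {"x": 0,"y": 0,"z": 0,"ax": 0,"ay": 0,"az": 0},
])

```text
time: 17.3
tcp_pos: [0.5601, -0.0758, 0.067]
ee_rot: [-0.0, 0.018, 1.0, 0.006]
wrist_force: [-2.8, 12.7, 8.8]
width: 0.0172
gripper_force: 80.1
```

Run:
```python
from h import *
o=snap("d")
a=cv2.resize(o["top"][0][175:205,265:325],None,fx=10,fy=10,interpolation=cv2.INTER_CUBIC)
b=cv2.resize(o["scene"][0][178:208,190:250],None,fx=10,fy=10,interpolation=cv2.INTER_CUBIC)
cv2.imwrite("pics/d.png",np.vstack([a,b])[:600]); print(robot.state()["tcp_pos"],robot.state()["wrist_force"])
```

```text
[ 0.56012199 -0.07580961  0.06701458] [-3.73764614 10.36244613  7.88316072]
```

View pics/d.png

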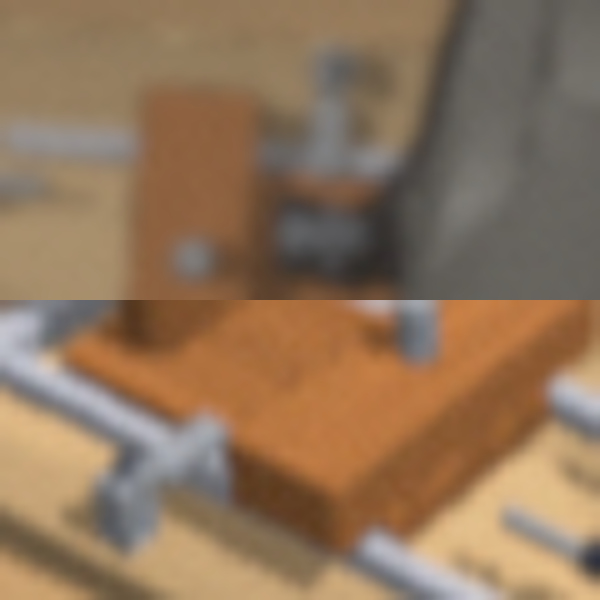

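The pointer now points straight at the index: top part tip (329,105), stud (335,70). After allowing for jig yaw and height parallax that's under 1 mm off, and the scene view agrees. The grip holds at 80 N, so I'm handing in.

```bash
python3 -c "
from bench import robot
print(robot.sign_off())"
```

```text
the job is handed in; nothing more can be done
None
```

I laid the steel lock link flat in the tray and pulled the jaw open about 55 mm until its pointer stood beside the index block, then handed the job in with the grip still held at 80 N; no verdict was shown.

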